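# Plug the pressure gauge into the air coupler

### The job

Fit the pressure gauge from its wooden rest into the air coupler: pull the coupler's sleeve down until it catches and stays back by itself, then push the gauge's plug in until the sleeve springs up again and locks it. Feel your way to the catch and to the seat and be gentle, as the coupler's rubber mount stands no more than about 25 N, and leave the gauge standing there, let go, with the jar, the wrench and the bowl left alone.

Things in the scene. Friction and masses are not known exactly. Their poses are not given: they have to be found in the camera images.
- coupler: Fixed aluminium block 110 x 80 x 28 mm with an upright round brass coupler in its middle, 116 mm high over all. Origin: centre of the block's underside, on the table, on the vertical bore axis. The bore is 21.5 mm wide with a 6 mm deep funnel at the top, 26 mm wide. While the sleeve is up, locking dogs close the bore and the plug enters only about 31 mm
- mouth (a point): Centre of the coupler's open top, on the bore axis, 116 mm above the table. With the sleeve caught, the plug meets a spring trigger (5 N, rising to 17 N) 41 to 57 mm below this point; 3 to 4 mm deeper the sleeve springs up by itself and locks the plug; a hard bottom follows 1 to 2 mm further. The depth cannot be seen and differs between starts: a deep catch of the sleeve goes with a deep trigger
- sleeve_mid (a point): Centre of the coupler's sleeve, on the bore axis: knurled steel ring round the coupler, 48 mm in diameter, 36 mm high, with a 58 mm flange round its lowest 6 mm. When up (forward) this point is 80 mm above the table and the sleeve spans 62 to 98 mm. It slides only down and up, against a spring of 8 N (up) to 13 N (down), plus or minus a few N as it rides over the catch
- sleeve (a joint): How far the sleeve is pulled down (m); 0: up, where its spring holds it. It catches, and stays down when let go, at 9 to 24 mm; a hard stop follows 2 to 3 mm after the catch. Where they lie is set inside, differs between starts and cannot be seen: pull slowly until a firm stop is felt (the pull rises steeply past the spring's, to 18 to 20 N), then let go
- rest: Fixed wooden block 100 x 100 x 68 mm with an upright 23 mm hole in its middle, 67 mm deep, in which the gauge stands at the start. Origin: centre of its underside
- gauge_case (a point): Loose pressure gauge, 260 g, upright, 136 mm high: centre of its round black case, a disc 54 mm in diameter and 28 mm thick standing on edge, thickness along its x axis, white dial on -x. Grip it across the thickness from above. Below: hexagonal collar 30 mm wide, its underside 44 mm below this point and on the wooden rest at the start; then the steel plug, 20 mm in diameter, 65 mm long
- gauge_tip (a point): Centre of the plug's lower end, on the gauge's axis 109 mm below the case's centre. End edge chamfered 1.5 mm; a groove 12.4 mm in diameter runs 8 to 34 mm above the end
- jar_mid (a point): Bystander: amber glass jar with a white cap, 60 mm in diameter, 85 mm high, upright; this point is half-way up
- wrench: Bystander: steel wrench lying flat on the table
- bowl_mid (a point): Bystander: small blue bowl, 110 mm in diameter, 50 mm high; this point is half-way up
- mount (a joint): How far the brass coupler, with its sleeve, is pressed down into the rubber mount in its block (m): 0 at rest, about 1 mm for every 20 N of push or pull on it, the sleeve's spring included. Past 1.35 mm (26 N) it is overloaded
Mind the look-alikes: they are no part of the job. Of the things that look like the coupler, the middle-sized one is meant.

How it is judged:
By the outcome, as a careful person would: the job done as asked, in the order asked, and still so for the second after the job is handed in, with the robot touching nothing.
It also fails if it takes over 72 s, if anything falls off the work surface, if the arm or the gripper's body presses on something with over 40 N, if the wrist force passes 120 N, or if a joint passes its speed limit or range.

### The arm

A 6-joint arm with a two-finger parallel gripper is mounted at the origin on the work surface. World frame = base frame: x ahead of the robot, y to its left, z up, the work surface at z = 0. Lengths are in mm, angles in rad, forces in N, time in s.
With the tool pointing down it reaches from about 300 to 850 mm from the base axis. Payload 4.2 kg.
Tool frame: the origin (TCP) lies on the centre line of the jaws, within the pads' length; the fingertips stand 11 mm ahead of it and the grasp point (between the pads) lies 8 mm behind it; z points along the fingers, y is the direction in which the jaws open and shut (so a half turn about z gives the same grasp; the last joint's range is limited). The gripper opens to 91 mm and grips with 3 to 60 N. Pads are 32 mm wide; open, the fingers measure 118 mm over their backs; the gripper's body (76 mm by 178 mm) begins 60 mm behind the grasp point.
Start: joints at [-1.175, 0.32, 1.565, -0, 1.257, -0.02], TCP at [232.26, -526.02, 224.976] pointing down, gripper open.
Joint ranges: [-3.11, 3.11], [-0.84, 2.01], [0.21, 2.61], [-1.34, 4.49], [0.05, 2.63], [-2.56, 2.56]. Speed limits (rad/s): [2.57, 2.57, 3.14, 3.14, 3.14, 3.14].

### API

Orientations are given as a unit quaternion [x, y, z, w].
In Python, from cell import ctrl gives the robot as it stands.
- The arm moves only by the tool arm_command, never from a script. Its arguments are lists of equal length, an entry for each row: "delta_pos": the shift along the tool's x, y, z in mm, a list of three; "dr": the turn, a rotation vector about the tool's x, y, z in rad, a list of three; "claw": the opening in per cent of the stroke, from 0 (shut) to 100 (fully open). A call has 1 to 12 rows; each row is the pose to reach, as a shift and turn from the pose commanded when the call began, along the tool's axes at that moment; what a row does not reach only later rows make up. A row lasts 1/8 s, in which the tool goes at most 62.5 mm and 10.7 degrees, less where a joint would pass 70% of its speed; a pose out of reach is approached as far as the arm can. A call with a gripper value outside its range is refused whole. The fingers move at their own pace and stop on an object; "grip_force" is the grip in N (left out, the last holds). Time passes only in rows, so rows that repeat a pose let the fingers close. It gives the time, the measured TCP pose, the force and the opening at its end, in the units of the state.
- ctrl.read_state(): the state, without advancing time (a new reading comes with each control period).
- ctrl.grab_frame(name): name is "side" or "top"; returns a dict with "image" (400x640x3 uint8, red, green, blue), "mtx" (3x3 intrinsics, pixels), "k1" (the pictures are not rectified: a ray, as slopes to the right and down, at radius r is drawn at 1 + k1 r^2 times it, then the intrinsics apply), "camera_from_world" (4x4, takes a point from world to camera coordinates). Camera axes: x right, y down, z forward; pixel columns grow to the right and rows downward; lengths in mm; the calibration is good to about 2 mm. A picture is of the moment at which its call begins. There is no depth.
- ctrl.finish_job(): hands the job in, once; it reports no verdict.
The state is a dict: "time": time; "qpos": joint angles; "qd": joint speeds; "effort": joint torques, N m; "tcp_pos": TCP position; "ee_rot": TCP orientation; "force": force on the tool from outside, world axes, zero at the start; "wrist_torque": the same for the moment, N m; "grip_width": finger opening in mm.
Only numpy, scipy, OpenCV 4.12 (cv2) and the standard library are available. Lean on these libraries where they do the work, as an engineer would, in place of code of your own. Each camera call takes 0.05 s, during which the arm holds its last target.

## Working session

There is one attempt and no reset: what is moved stays moved. The work goes in short steps, Python scripts to look and compute and a tool call to move; the robot and the scene stay as the last step left them, time stands still between calls to the robot, and variables do not carry over. Pictures are saved under pics/ and viewed, and the job is handed in when it is done.

Besides the shell and the picture viewer there is one more tool, called after "Request:" as name(argument=value, ...) on one line, values as JSON. arm_command: Moves the arm, as the interface text tells. Its arguments: {"type":"object","properties":{"delta_pos":{"type":"array","items":{"type":"array","items":{"type":"number"}}},"dr":{"type":"array","items":{"type":"array","items":{"type":"number"}}},"claw":{"type":"array","items":{"type":"number"}},"grip_force":{"type":"number"}},"required":["delta_pos","dr","claw"]}

```bash
mkdir -p pics; ls; python3 - <<'E'
from cell import ctrl
import cv2,numpy as np
s=ctrl.read_state();print(s)
for n in("side","top"):
    f=ctrl.grab_frame(n);cv2.imwrite(f"pics/{n}0.png",f["image"][:,:,::-1]);print(n,f["mtx"].tolist(),f["k1"],np.round(f["camera_from_world"],4).tolist())
E
```

```text
pics
{'time': 0.0, 'qpos': array([-1.17501326e+00,  3.20252213e-01,  1.56567940e+00, -3.89654508e-05,
        1.25739128e+00, -2.00099292e-02]), 'qd': array([-0.00056161,  0.00091277, -0.00108857, -0.00065786, -0.00077016,
       -0.00134973]), 'effort': array([-7.01549743e-04, -4.12462449e+01, -2.31973135e+01,  7.26164994e-02,
        4.59191320e-02, -1.67041508e-04]), 'tcp_pos': array([ 232.04664545, -525.56186118,  224.142917  ]), 'ee_rot': array([ 9.78465638e-01,  2.06407964e-01, -1.79792851e-04, -8.46437532e-04]), 'force': array([-0.29189716,  0.65215321, -0.38642172]), 'wrist_torque': array([ 0.02837037, -0.01401827,  0.07753352]), 'grip_width': 91.15959723237616}
side [[362.5907371981905, 0.0, 316.52277327802966], [0.0, 362.5907371981905, 192.281790840955], [0.0, 0.0, 1.0]] -0.00033269539576776414 [[-0.9145, -0.4041, 0.0194, 504.7363], [-0.2191, 0.4545, -0.8633, 203.7404], [0.3401, -0.7938, -0.5042, 817.1735], [0.0, 0.0, 0.0, 1.0]]
top [[415.07976224685234, 0.0, 312.1342246876799], [0.0, 415.07976224685234, 199.32450622126086], [0.0, 0.0, 1.0]] -0.05298877463247999 [[-0.0012, -1.0, -0.0015, -18.144], [-0.9969, 0.0013, -0.0791, 573.7407], [0.0791, 0.0014, -0.9969, 1380.3884], [0.0, 0.0, 0.0, 1.0]]
```

View pics/side0.png

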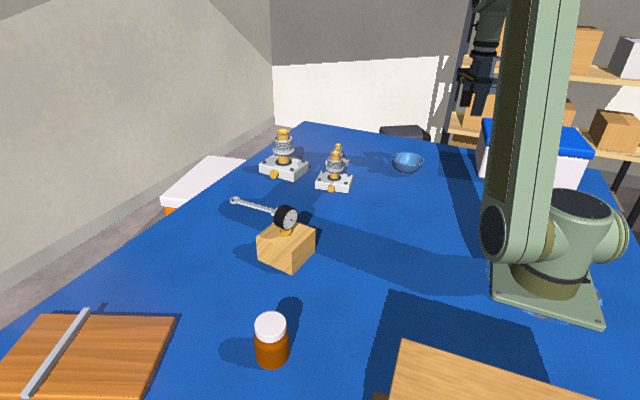

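View pics/top0.png

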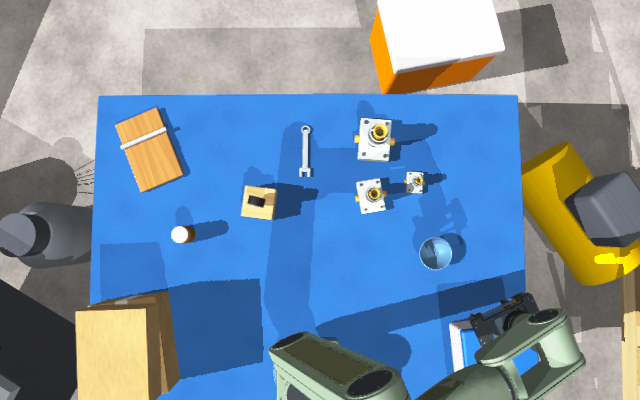

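Three couplers appear in the top view: large at (376,137), middle at (372,195) and small at (416,182). I'll check their sizes and enlarge the crop.

```bash
cat > h.py <<'E'
import numpy as np,cv2
def ray(f,uv):
    K=np.array(f["mtx"]);T=np.array(f["camera_from_world"]);k=f["k1"]
    d=(np.array(uv,float)-K[:2,2])/np.array([K[0,0],K[1,1]])
    s=d.copy()
    for _ in range(30): s=d/(1+k*(s@s))
    R=T[:3,:3]; return -R.T@T[:3,3], R.T@np.array([s[0],s[1],1])
def onz(f,uv,z):
    c,d=ray(f,uv); return c+d*(z-c[2])/d[2]
def proj(f,P):
    K=np.array(f["mtx"]);T=np.array(f["camera_from_world"])
    p=T[:3,:3]@np.array(P,float)+T[:3,3]; s=p[:2]/p[2]; s=s*(1+f["k1"]*(s@s)); return s*np.array([K[0,0],K[1,1]])+K[:2,2]
def tri(rs):
    A=np.zeros((3,3));b=np.zeros(3)
    for c,d in rs:
        d=d/np.linalg.norm(d);M=np.eye(3)-np.outer(d,d);A+=M;b+=M@c
    return np.linalg.solve(A,b)
E
python3 - <<'E'
from cell import ctrl
from h import *
import pickle
F={n:ctrl.grab_frame(n) for n in("side","top")};pickle.dump(F,open("F0.pkl","wb"))
t=F["top"]["image"][:,:,::-1];s=F["side"]["image"][:,:,::-1]
a=cv2.resize(t[110:225,230:445],None,fx=3.7,fy=3.7,interpolation=cv2.INTER_CUBIC)
cv2.imwrite("pics/ct.png",a)
b=cv2.resize(s[120:275,225:365],None,fx=3.8,fy=3.8,interpolation=cv2.INTER_CUBIC)
cv2.imwrite("pics/cs.png",b)
E
```

```text
(no output)
```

View pics/ct.png

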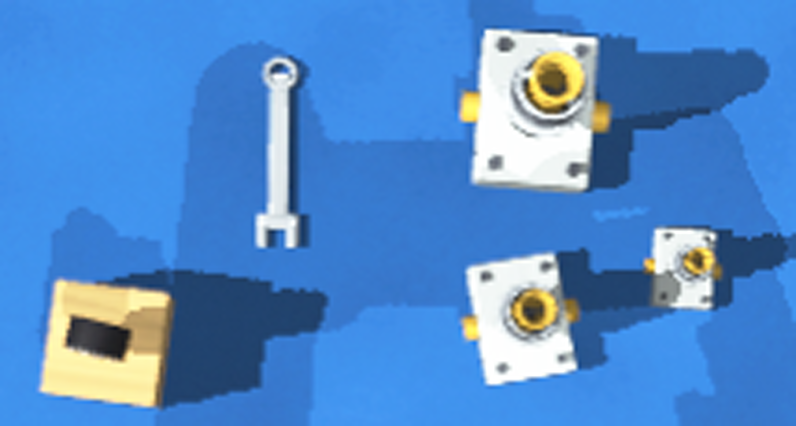

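View pics/cs.png

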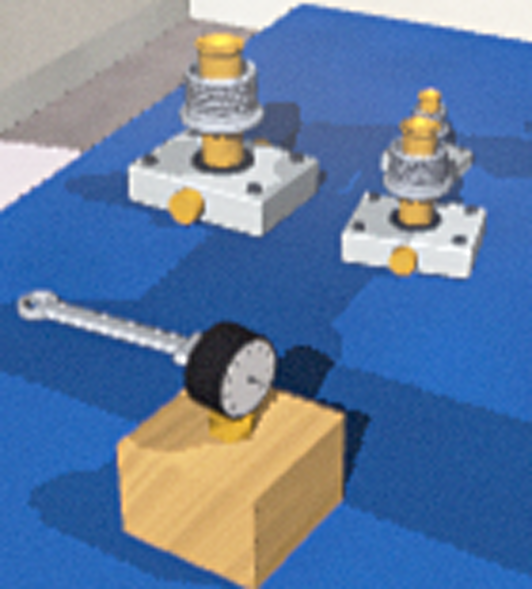

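The crop shows the middle-sized one at top (374,194) and side (335,165), with the gauge on its rest at top (257,201). Next I'll measure sizes and positions.

```bash
python3 - <<'E'
from h import *
import pickle
F=pickle.load(open("F0.pkl","rb"));t=F["top"];s=F["side"]
im=t["image"];hsv=cv2.cvtColor(im,cv2.COLOR_RGB2HSV)
def comps(mask,roi,off=(0,0),mn=15):
    x0,y0,x1,y1=roi;m=np.zeros_like(mask);m[y0:y1,x0:x1]=mask[y0:y1,x0:x1]
    n,l,st,c=cv2.connectedComponentsWithStats(m)
    return [(st[i].tolist(),c[i],(l==i)) for i in range(1,n) if st[i,4]>mn]
white=((hsv[:,:,1]<60)&(hsv[:,:,2]>120)).astype(np.uint8)
white=cv2.morphologyEx(white,cv2.MORPH_CLOSE,np.ones((3,3)))
for st,c,l in comps(white,(345,110,445,225)):
    ys,xs=np.nonzero(l)
    P=np.array([onz(t,(x,y),28)[:2] for x,y in zip(xs,ys)],np.float32)
    print("block",st,c,cv2.minAreaRect(P))
yel=((hsv[:,:,0]>12)&(hsv[:,:,0]<35)&(hsv[:,:,1]>110)&(hsv[:,:,2]>60)).astype(np.uint8)
for st,c,l in comps(yel,(345,110,445,225),mn=5):
    print("brass",st,c,onz(t,c,116))
wood=((hsv[:,:,0]>5)&(hsv[:,:,0]<40)&(hsv[:,:,1]>50)&(hsv[:,:,2]>100)).astype(np.uint8)
for st,c,l in comps(wood,(230,170,285,230)):
    ys,xs=np.nonzero(l);P=np.array([onz(t,(x,y),68)[:2] for x,y in zip(xs,ys)],np.float32)
    print("rest",st,c,cv2.minAreaRect(P))
blk=(hsv[:,:,2]<75).astype(np.uint8)
for st,c,l in comps(blk,(240,185,270,212)):
    ys,xs=np.nonzero(l);P=np.array([onz(t,(x,y),112)[:2] for x,y in zip(xs,ys)],np.float32)
    print("case",st,c,onz(t,c,127),cv2.minAreaRect(P))
im=s["image"];hsv=cv2.cvtColor(im,cv2.COLOR_RGB2HSV)
blk=((hsv[:,:,2]<70)).astype(np.uint8)
for st,c,l in comps(blk,(268,198,302,236)): print("side case",st,c)
# side crops
b=cv2.resize(im[135:200,305:365][:,:,::-1],None,fx=9,fy=9,interpolation=cv2.INTER_CUBIC);cv2.imwrite("pics/c1.png",b)
b=cv2.resize(im[195:280,250:325][:,:,::-1],None,fx=7,fy=7,interpolation=cv2.INTER_CUBIC);cv2.imwrite("pics/c2.png",b)
im=t["image"]
b=cv2.resize(im[172:222,347:397][:,:,::-1],None,fx=11,fy=11,interpolation=cv2.INTER_CUBIC);cv2.imwrite("pics/c3.png",b)
b=cv2.resize(im[177:227,232:282][:,:,::-1],None,fx=11,fy=11,interpolation=cv2.INTER_CUBIC);cv2.imwrite("pics/c4.png",b)
E
```

```text
block [358, 118, 34, 44, 1104] [373.29076087 140.99728261] ((778.28466796875, -230.9895477294922), (107.26332092285156, 146.39404296875), 85.41079711914062)
block [406, 172, 18, 22, 291] [413.89003436 182.37457045] ((631.53955078125, -364.7866516113281), (56.88560485839844, 72.35833740234375), 85.48213195800781)
block [355, 179, 31, 35, 679] [369.55228277 196.28424153] ((584.22265625, -209.35726928710938), (108.92292785644531, 95.34921264648438), 9.453271865844727)
brass [372, 124, 16, 16, 170] [379.44117647 131.52352941] [ 783.99493667 -234.94423183  116.        ]
brass [355, 135, 5, 8, 32] [356.625   138.53125] [ 761.1019817  -161.46271439  116.        ]
brass [390, 138, 4, 8, 27] [391.66666667 141.51851852] [ 751.47674045 -273.62232987  116.        ]
brass [415, 177, 10, 8, 47] [419.06382979 180.21276596] [ 626.77801834 -358.76100438  116.        ]
brass [405, 180, 2, 4, 8] [405.5 181.5] [ 622.67209599 -315.35014049  116.        ]
brass [368, 188, 13, 11, 91] [374.06593407 193.17582418] [ 585.5613751  -214.81876073  116.        ]
brass [383, 191, 3, 6, 15] [383.93333333 193.33333333] [ 585.02745766 -246.09306741  116.        ]
brass [356, 196, 3, 5, 15] [357. 198.] [ 570.32595912 -160.64075426  116.        ]
rest [242, 186, 35, 34, 832] [259.23918269 202.53725962] ((560.56982421875, 155.68032836914062), (104.86805725097656, 100.00535583496094), 82.8629150390625)
case [248, 196, 17, 11, 118] [256.27118644 200.61016949] [561.63409866 155.91400026 127.        ] ((562.8831176757812, 158.7382354736328), (49.419700622558594, 24.35666847229004), 74.03507995605469)
side case [274, 205, 20, 24, 223] [280.96860987 214.71748879]
```

View pics/c1.png

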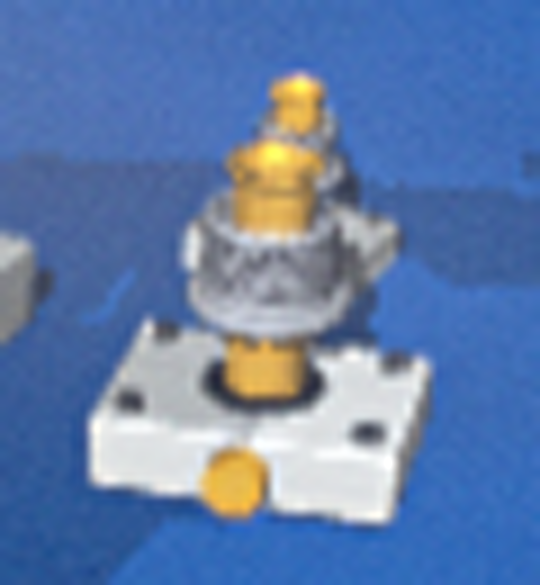

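View pics/c2.png

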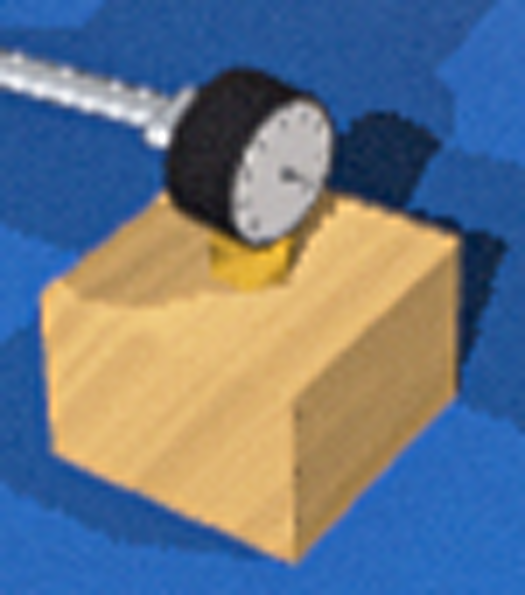

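View pics/c3.png

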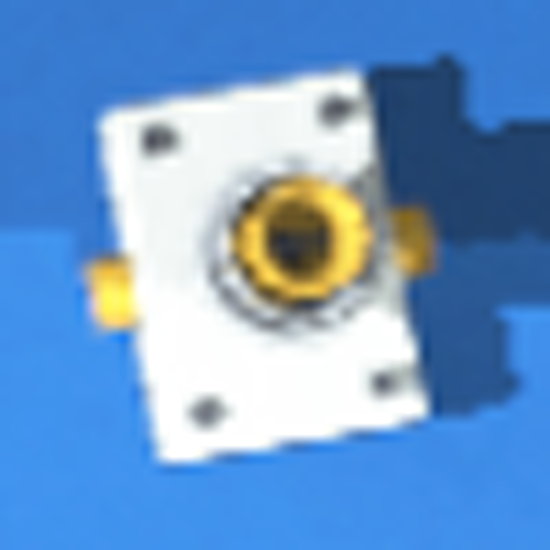

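View pics/c4.png

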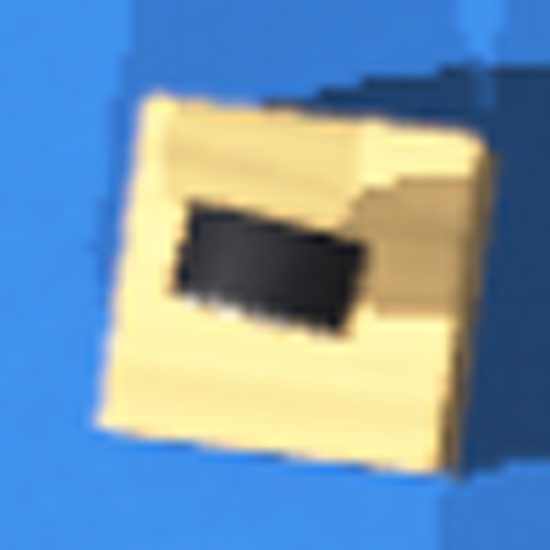

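```bash
python3 - <<'E'
from h import *
import pickle
F=pickle.load(open("F0.pkl","rb"));t=F["top"];s=F["side"]
g=lambda p,f,o:((np.array(p)+.5)/f-.5+np.array(o))
# coupler: top-view rim centre, side-view rim centre
pt=g((302,239),11,(347,172)); ps=g((276,160),9,(305,135))
print("cam",ray(t,(0,0))[0],ray(s,(0,0))[0])
print("top rim z116",onz(t,pt,116),"side",onz(s,ps,116),"tri",tri([ray(t,pt),ray(s,ps)]))
for c in [(100,110),(355,70),(430,410),(160,465)]: print("corner",onz(t,g(c,11,(347,172)),28))
print(np.mean([onz(t,g(c,11,(347,172)),28) for c in [(100,110),(355,70),(430,410),(160,465)]],axis=0))
# gauge
R=[onz(t,g(c,11,(232,177)),68) for c in [(145,92),(475,128),(448,472),(98,428)]]
print("rest corners",np.round(R,1),np.mean(R,axis=0))
C=[onz(t,g(c,11,(232,177)),z)for c,z in [((190,200),125),((368,240),125),((347,335),125),((172,293),125)]]
print("case",np.round(C,1),np.mean(C,axis=0))
# side: dial centre at (284,172)/7 ; back
d=g((283,172),7,(250,195));print("dial centre side z112",onz(s,d,112))
R=[onz(s,g(c,7,(250,195)),68) for c in [(42,290),(460,240),(298,402)]]
print(np.round(R,1), "mid diag",(R[0]+R[1])/2)
E
```

```text
cam [ 462.75241984  -20.81336575 1421.41011124] [228.34446816 760.01800068 578.16338636]
top rim z116 [ 585.25391149 -214.60578578  116.        ] side [ 587.37726189 -219.20891823  116.        ] tri [ 585.26408767 -214.16834609  118.40749463]
corner [ 633.40140681 -166.01015014   28.        ]
corner [ 645.73637478 -244.72496294   28.        ]
corner [ 540.91614604 -266.25418287   28.        ]
corner [ 524.22643493 -183.31932598   28.        ]
[ 586.07009064 -215.07715548   28.        ]
rest corners [[617.9 202.5  68. ]
 [606.9 103.7  68. ]
 [504.4 111.1  68. ]
 [517.6 215.3  68. ]] [561.7215069  158.16611883  68.        ]
case [[580.3 179.8 125. ]
 [568.8 128.8 125. ]
 [541.7 134.6 125. ]
 [553.7 184.7 125. ]] [561.14791945 156.98110392 125.        ]
dial centre side z112 [548.1096393  162.13548053 112.        ]
[[618.2 200.2  68. ]
 [505.3 116.   68. ]
 [516.2 215.2  68. ]] mid diag [561.76577458 158.12204094  68.        ]
```

Request:
arm_command(delta_pos=[[224,-71,12],[448.8,-142.1,25],[448.8,-142.1,25],[448.8,-142.1,25],[448.8,-142.1,25],[448.8,-142.1,25],[448.8,-142.1,25],[448.8,-142.1,25],[448.8,-142.1,25],[448.8,-142.1,25],[448.8,-142.1,25],[448.8,-142.1,25]], dr=[[0,0,-0.18],[0,0,-0.36],[0,0,-0.54],[0,0,-0.72],[0,0,-0.928],[0,0,-0.928],[0,0,-0.928],[0,0,-0.928],[0,0,-0.928],[0,0,-0.928],[0,0,-0.928],[0,0,-0.928]], claw=[100,100,100,100,100,100,100,100,100,100,100,100], grip_force=5)

```text
time: 1.7
tcp_pos: [584.8, -215.7, 200.3]
ee_rot: [0.783, 0.622, -0.0, 0.0]
force: [0.5, 0.0, 0.2]
grip_width: 91.2
```

Request:
arm_command(delta_pos=[[0,0,50],[0,0,90],[0,0,115],[0,0,115],[0,0,115],[0,0,115]], dr=[[0,0,0],[0,0,0],[0,0,0],[0,0,0],[0,0,0],[0,0,0]], claw=[100,100,100,80,70,65], grip_force=4)

```text
time: 2.45
tcp_pos: [586.3, -215.3, 86.7]
ee_rot: [0.783, 0.622, 0.001, 0.001]
force: [0.6, 0.0, -0.4]
grip_width: 63.8
```

```bash
cat > snap.py <<'E'
import sys
from cell import ctrl
from h import *
import pickle
tag=sys.argv[1];views=sys.argv[2].split(',')
r=[list(map(int,a.split(','))) for a in sys.argv[3:]]
for i,n in enumerate(views):
    f=ctrl.grab_frame(n);pickle.dump(f,open(f"{tag}_{n}.pkl","wb"))
    x0,y0,x1,y1,k=r[i]
    cv2.imwrite(f"pics/{tag}_{n}.png",cv2.resize(f["image"][y0:y1,x0:x1,::-1],None,fx=k,fy=k,interpolation=cv2.INTER_CUBIC))
s=ctrl.read_state();print(s["time"],np.round(s["tcp_pos"],2),np.round(s["force"],2),round(s["grip_width"],2))
E
python3 snap.py a side,top 270,80,400,200,5 330,150,420,230,7
```

```text
2.55 [ 586.04 -215.06   86.28] [-1.14 -0.54 -0.31] 59.65
```

View pics/a_side.png

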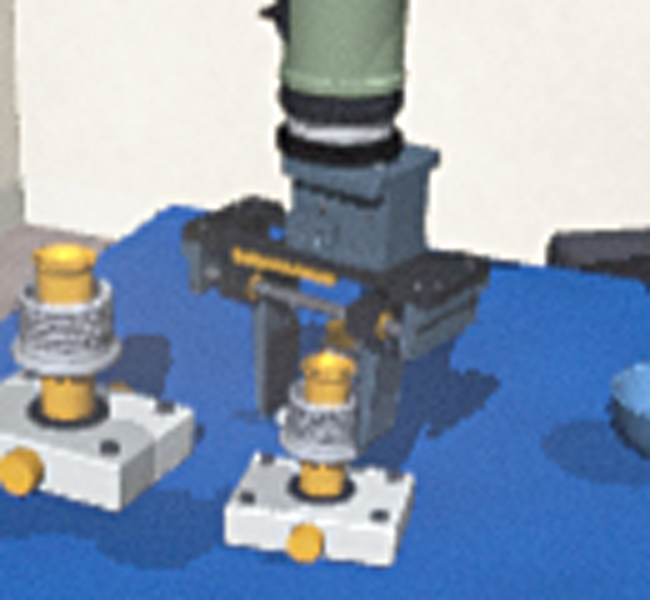

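View pics/a_top.png

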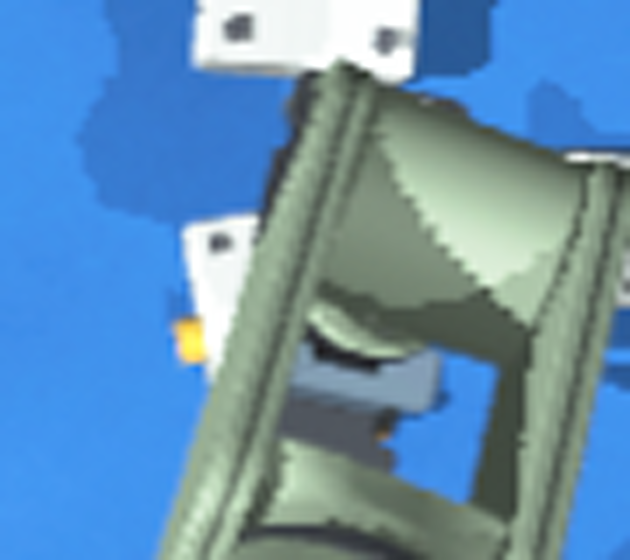

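```bash
python3 - <<'E'
from h import *
import pickle
f=pickle.load(open("a_side.pkl","rb"))
c=np.array([586,-215.,0]);y=np.array([.974,-.225,0]);x=np.array([.225,.974,0])
for n,P in [("mouth",c+[0,0,116]),("flangebot",c+[0,0,62])]: print(n,(proj(f,P)-[270,80])*5)
for sy in(-30,30):
  for sx in(-16,16):
    for z in(75,115): print(sy,sx,z,((proj(f,c+y*sy+x*sx+[0,0,z])-[270,80])*5).round())
E
python3 - <<'E'
import cv2,pickle
f=pickle.load(open("a_side.pkl","rb"))
cv2.imwrite("pics/a2.png",cv2.resize(f["image"][115:185,310:375,::-1],None,fx=9,fy=9,interpolation=cv2.INTER_CUBIC))
E
```

```text
mouth [325.71786293 364.5503764 ]
flangebot [321.88318395 442.31186203]
-30 -16 75 [376. 428.]
-30 -16 115 [380. 370.]
-30 16 75 [348. 446.]
-30 16 115 [352. 387.]
30 -16 75 [299. 403.]
30 -16 115 [301. 346.]
30 16 75 [270. 419.]
30 16 115 [272. 362.]
```

View pics/a2.png

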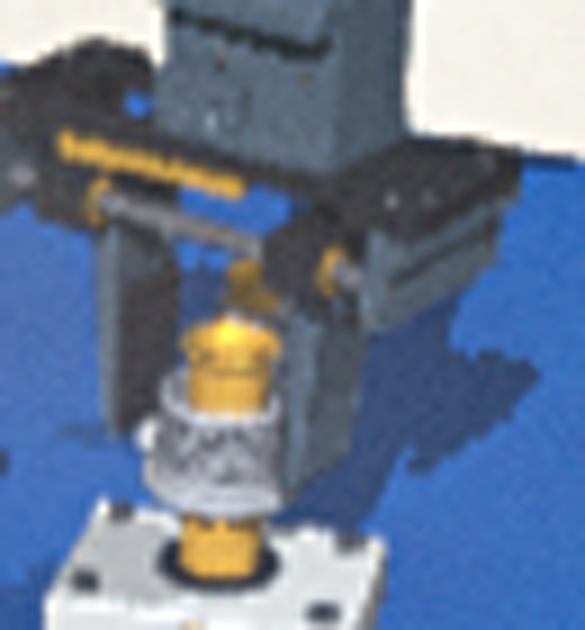

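Request:
arm_command(delta_pos=[[0,0,0],[0,0,0],[0,0,0],[0,0,0]], dr=[[0,0,0],[0,0,0],[0,0,0],[0,0,0]], claw=[56,50,45,45], grip_force=4)

```text
time: 3.05
tcp_pos: [586.2, -214.9, 85.4]
ee_rot: [0.783, 0.622, 0.001, 0.001]
force: [2.4, -0.0, 1.3]
grip_width: 48.4
```

```bash
cat > st.py <<'E'
from cell import ctrl
import numpy as np
s=ctrl.read_state();print(s["time"],np.round(s["tcp_pos"],2),np.round(s["force"],2),np.round(s["wrist_torque"],2),round(s["grip_width"],2),np.round(s["effort"],2))
E
python3 st.py
```

```text
3.05 [ 586.19 -214.94   85.39] [ 2.43 -0.03  1.32] [-0.07 -0.48 -0.01] 48.4 [-3.100e-01 -4.679e+01 -1.821e+01 -9.000e-02  7.700e-01 -1.000e-02]
```

Request:
arm_command(delta_pos=[[0.4,0.8,2],[0.4,0.8,4],[0.4,0.8,5],[0.4,0.8,5]], dr=[[0,0,0],[0,0,0],[0,0,0],[0,0,0]], claw=[45,45,45,45])

```text
time: 3.55
tcp_pos: [586.3, -214.7, 80.6]
ee_rot: [0.783, 0.622, 0.0, 0.0]
force: [0.1, -0.1, 5.0]
grip_width: 48.7
```

```bash
python3 st.py
```

```text
3.55 [ 586.34 -214.69   80.64] [ 0.1  -0.12  5.  ] [-0.04 -0.13 -0.04] 48.72 [ 6.000e-02 -4.483e+01 -1.807e+01  7.000e-02  1.400e-01 -1.000e-02]
```

Request:
arm_command(delta_pos=[[0,0,0.5],[0,0,1],[0,0,1.5],[0,0,2],[0,0,2]], dr=[[0,0,0],[0,0,0],[0,0,0],[0,0,0],[0,0,0]], claw=[45,45,45,45,45])

```text
time: 4.18
tcp_pos: [586.4, -214.7, 78.9]
ee_rot: [0.783, 0.622, 0.0, 0.0]
force: [-0.4, -0.1, 6.4]
grip_width: 48.7
```

Request:
arm_command(delta_pos=[[0,0,0.5],[0,0,1],[0,0,1.5],[0,0,2],[0,0,2]], dr=[[0,0,0],[0,0,0],[0,0,0],[0,0,0],[0,0,0]], claw=[45,45,45,45,45])

```text
time: 4.8
tcp_pos: [586.4, -214.7, 77.1]
ee_rot: [0.783, 0.623, 0.0, 0.0]
force: [0.4, 0.8, 6.8]
grip_width: 48.9
```

Request:
arm_command(delta_pos=[[0,0,0.5],[0,0,1],[0,0,1.5],[0,0,2],[0,0,2.5],[0,0,3],[0,0,3]], dr=[[0,0,0],[0,0,0],[0,0,0],[0,0,0],[0,0,0],[0,0,0],[0,0,0]], claw=[45,45,45,45,45,45,45])

```text
time: 5.68
tcp_pos: [586.4, -214.7, 74.3]
ee_rot: [0.783, 0.622, 0.0, 0.0]
force: [-1.3, 1.0, 8.0]
grip_width: 48.5
```

```bash
python3 snap.py b side 310,115,375,185,9
```

```text
5.725 [ 586.37 -214.68   74.26] [-0.31  0.14  7.84] 49.01
```

View pics/b_side.png

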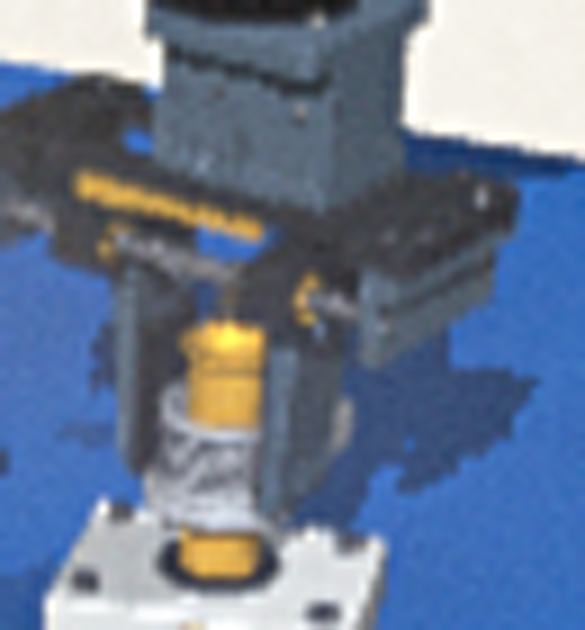

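The sleeve is moving down (flange bottom now at about row 525 in the crop), with about 8 N on the wrist. I'll go on in small steps.

Request:
arm_command(delta_pos=[[0,0,0.5],[0,0,1],[0,0,1.5],[0,0,2],[0,0,2.5],[0,0,3],[0,0,3]], dr=[[0,0,0],[0,0,0],[0,0,0],[0,0,0],[0,0,0],[0,0,0],[0,0,0]], claw=[45,45,45,45,45,45,45])

```text
time: 6.6
tcp_pos: [586.4, -214.7, 71.9]
ee_rot: [0.783, 0.623, 0.0, 0.001]
force: [-2.1, 0.1, 10.7]
grip_width: 48.9
```

Request:
arm_command(delta_pos=[[0,0,0.3],[0,0,0.7],[0,0,1],[0,0,1]], dr=[[0,0,0],[0,0,0],[0,0,0],[0,0,0]], claw=[45,45,45,45])

```text
time: 7.1
tcp_pos: [586.4, -214.7, 71.0]
ee_rot: [0.783, 0.622, 0.0, 0.001]
force: [-1.0, -0.3, 11.2]
grip_width: 48.3
```

Request:
arm_command(delta_pos=[[0,0,0.3],[0,0,0.7],[0,0,1],[0,0,1]], dr=[[0,0,0],[0,0,0],[0,0,0],[0,0,0]], claw=[45,45,45,45])

```text
time: 7.6
tcp_pos: [586.4, -214.7, 70.1]
ee_rot: [0.783, 0.622, 0.0, 0.001]
force: [-1.8, 0.8, 13.3]
grip_width: 48.7
```

Request:
arm_command(delta_pos=[[0,0,0.3],[0,0,0.6],[0,0,0.6]], dr=[[0,0,0],[0,0,0],[0,0,0]], claw=[45,45,45])

```text
time: 7.98
tcp_pos: [586.4, -214.7, 69.6]
ee_rot: [0.783, 0.622, 0.0, 0.001]
force: [-2.2, 0.9, 12.7]
grip_width: 48.6
```

```bash
python3 st.py
```

```text
7.975 [ 586.39 -214.7    69.57] [-2.16  0.87 12.74] [0.14 0.33 0.02] 48.6 [-0.000e+00 -4.049e+01 -1.668e+01  7.000e-02 -7.200e-01 -2.000e-02]
```

Request:
arm_command(delta_pos=[[0,0,0.4],[0,0,0.8],[0,0,0.8]], dr=[[0,0,0],[0,0,0],[0,0,0]], claw=[45,45,45])

```text
time: 8.35
tcp_pos: [586.4, -214.7, 68.7]
ee_rot: [0.783, 0.623, 0.0, 0.001]
force: [-2.6, 0.9, 13.8]
grip_width: 48.8
```

Request:
arm_command(delta_pos=[[0,0,0.4],[0,0,0.8],[0,0,0.8]], dr=[[0,0,0],[0,0,0],[0,0,0]], claw=[45,45,45])

```text
time: 8.72
tcp_pos: [586.4, -214.7, 68.0]
ee_rot: [0.783, 0.622, 0.0, 0.001]
force: [-1.6, 0.9, 12.8]
grip_width: 48.5
```

Request:
arm_command(delta_pos=[[0,0,0.4],[0,0,0.8],[0,0,0.8]], dr=[[0,0,0],[0,0,0],[0,0,0]], claw=[45,45,45])

```text
time: 9.1
tcp_pos: [586.4, -214.7, 67.3]
ee_rot: [0.783, 0.622, 0.0, 0.001]
force: [-3.0, 1.3, 13.8]
grip_width: 48.5
```

Request:
arm_command(delta_pos=[[0,0,0.4],[0,0,0.8],[0,0,0.8]], dr=[[0,0,0],[0,0,0],[0,0,0]], claw=[45,45,45])

```text
time: 9.48
tcp_pos: [586.4, -214.7, 65.8]
ee_rot: [0.783, 0.623, 0.0, 0.001]
force: [-1.0, 0.6, 10.0]
grip_width: 48.5
```

The force dropped from 13.8 to 10 N, so the sleeve probably rode over the catch. I'll feel for the stop next.

Request:
arm_command(delta_pos=[[0,0,0.3],[0,0,0.6],[0,0,0.6]], dr=[[0,0,0],[0,0,0],[0,0,0]], claw=[45,45,45])

```text
time: 9.85
tcp_pos: [586.4, -214.7, 65.5]
ee_rot: [0.783, 0.623, 0.0, 0.001]
force: [-0.7, -0.1, 11.5]
grip_width: 48.8
```

Request:
arm_command(delta_pos=[[0,0,0.3],[0,0,0.6],[0,0,0.6]], dr=[[0,0,0],[0,0,0],[0,0,0]], claw=[45,45,45])

```text
time: 10.22
tcp_pos: [586.4, -214.7, 65.1]
ee_rot: [0.783, 0.623, 0.0, 0.001]
force: [-0.8, 0.8, 13.2]
grip_width: 48.6
```

Request:
arm_command(delta_pos=[[0,0,0.3],[0,0,0.5],[0,0,0.5]], dr=[[0,0,0],[0,0,0],[0,0,0]], claw=[45,45,45])

```text
time: 10.6
tcp_pos: [586.4, -214.7, 64.7]
ee_rot: [0.783, 0.623, 0.0, 0.001]
force: [-2.2, 0.2, 13.4]
grip_width: 48.6
```

Request:
arm_command(delta_pos=[[0,0,0.3],[0,0,0.6],[0,0,0.6]], dr=[[0,0,0],[0,0,0],[0,0,0]], claw=[45,45,45])

```text
time: 10.98
tcp_pos: [586.4, -214.7, 64.0]
ee_rot: [0.783, 0.622, 0.0, 0.001]
force: [-1.9, 0.8, 12.9]
grip_width: 48.9
```

Request:
arm_command(delta_pos=[[0,0,0.3],[0,0,0.5],[0,0,0.5]], dr=[[0,0,0],[0,0,0],[0,0,0]], claw=[45,45,45])

```text
time: 11.35
tcp_pos: [586.4, -214.7, 63.5]
ee_rot: [0.783, 0.623, 0.0, 0.001]
force: [-2.1, 1.5, 12.6]
grip_width: 49.0
```

Request:
arm_command(delta_pos=[[0,0,0.3],[0,0,0.6],[0,0,0.6]], dr=[[0,0,0],[0,0,0],[0,0,0]], claw=[45,45,45])

```text
time: 11.72
tcp_pos: [586.4, -214.7, 62.9]
ee_rot: [0.783, 0.623, 0.0, 0.001]
force: [-2.2, 0.4, 11.9]
grip_width: 49.1
```

Request:
arm_command(delta_pos=[[0,0,0.3],[0,0,0.6],[0,0,0.6]], dr=[[0,0,0],[0,0,0],[0,0,0]], claw=[45,45,45])

```text
time: 12.1
tcp_pos: [586.4, -214.7, 62.3]
ee_rot: [0.783, 0.623, 0.0, 0.001]
force: [-2.1, 1.1, 13.2]
grip_width: 48.4
```

Request:
arm_command(delta_pos=[[0,0,0.4],[0,0,0.8],[0,0,0.8]], dr=[[0,0,0],[0,0,0],[0,0,0]], claw=[45,45,45])

```text
time: 12.48
tcp_pos: [586.4, -214.7, 61.5]
ee_rot: [0.783, 0.622, 0.0, 0.001]
force: [-1.8, 1.5, 12.5]
grip_width: 48.6
```

Request:
arm_command(delta_pos=[[0,0,0.4],[0,0,0.8],[0,0,0.8]], dr=[[0,0,0],[0,0,0],[0,0,0]], claw=[45,45,45])

```text
time: 12.85
tcp_pos: [586.4, -214.7, 60.4]
ee_rot: [0.783, 0.622, 0.0, 0.001]
force: [-1.7, 0.5, 10.4]
grip_width: 48.3
```

```bash
python3 snap.py c side 310,115,375,185,9
```

```text
12.9 [ 586.38 -214.68   60.31] [-1.46  0.35 10.05] 48.55
```

View pics/c_side.png

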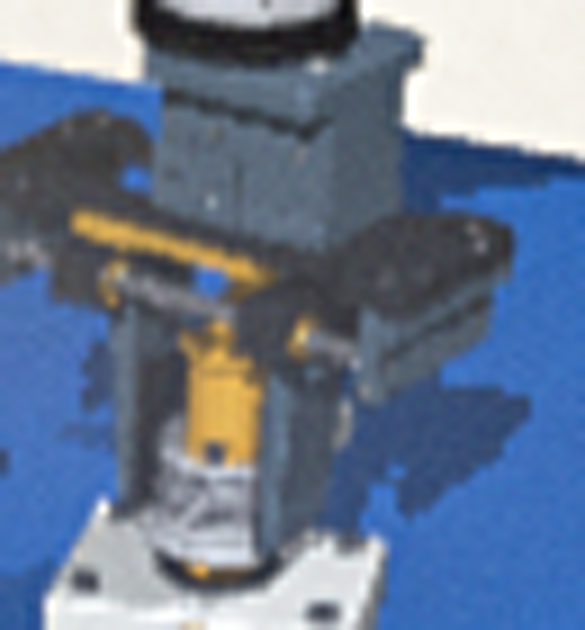

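The sleeve is well down, by about 19 mm, and the force has dipped to 10 N. I'll continue finely.

Request:
arm_command(delta_pos=[[0,0,0.3],[0,0,0.6],[0,0,0.6]], dr=[[0,0,0],[0,0,0],[0,0,0]], claw=[45,45,45])

```text
time: 13.28
tcp_pos: [586.4, -214.7, 59.7]
ee_rot: [0.783, 0.622, 0.0, 0.0]
force: [-0.3, 0.2, 9.7]
grip_width: 48.8
```

Request:
arm_command(delta_pos=[[0,0,0.3],[0,0,0.6],[0,0,0.6]], dr=[[0,0,0],[0,0,0],[0,0,0]], claw=[45,45,45])

```text
time: 13.65
tcp_pos: [586.4, -214.7, 59.1]
ee_rot: [0.783, 0.623, 0.0, 0.0]
force: [-1.1, -0.1, 10.7]
grip_width: 49.3
```

Request:
arm_command(delta_pos=[[0,0,0.3],[0,0,0.5],[0,0,0.5]], dr=[[0,0,0],[0,0,0],[0,0,0]], claw=[45,45,45])

```text
time: 14.02
tcp_pos: [586.4, -214.7, 58.6]
ee_rot: [0.783, 0.623, 0.0, 0.0]
force: [-0.7, 0.5, 10.8]
grip_width: 49.0
```

Request:
arm_command(delta_pos=[[0,0,0.3],[0,0,0.6],[0,0,0.6]], dr=[[0,0,0],[0,0,0],[0,0,0]], claw=[45,45,45])

```text
time: 14.4
tcp_pos: [586.4, -214.7, 58.4]
ee_rot: [0.783, 0.622, 0.0, 0.001]
force: [-0.7, 0.6, 13.3]
grip_width: 48.6
```

Request:
arm_command(delta_pos=[[0,0,0.3],[0,0,0.6],[0,0,0.6]], dr=[[0,0,0],[0,0,0],[0,0,0]], claw=[45,45,45])

```text
time: 14.78
tcp_pos: [586.4, -214.7, 58.3]
ee_rot: [0.783, 0.623, 0.0, 0.001]
force: [-2.4, 0.6, 15.1]
grip_width: 49.0
```

The motion is stopping: 0.6 mm of command gave only about 0.1 mm, and the force is rising. This looks like the firm stop.

Request:
arm_command(delta_pos=[[0,0,0.3],[0,0,0.5],[0,0,0.5]], dr=[[0,0,0],[0,0,0],[0,0,0]], claw=[45,45,45])

```text
time: 15.15
tcp_pos: [586.4, -214.7, 58.1]
ee_rot: [0.783, 0.622, 0.0, 0.001]
force: [-2.5, 1.9, 16.8]
grip_width: 48.7
```

Request:
arm_command(delta_pos=[[0,0,0.3],[0,0,0.3]], dr=[[0,0,0],[0,0,0]], claw=[45,45])

```text
time: 15.4
tcp_pos: [586.4, -214.7, 58.0]
ee_rot: [0.783, 0.622, 0.0, 0.001]
force: [-4.3, 2.0, 17.9]
grip_width: 48.3
```

Request:
arm_command(delta_pos=[[0,0,0.2],[0,0,0.2],[0,0,-1],[0,0,-2],[0,0,-2],[0,0,-2],[0,0,-2],[0,0,-2]], dr=[[0,0,0],[0,0,0],[0,0,0],[0,0,0],[0,0,0],[0,0,0],[0,0,0],[0,0,0]], claw=[45,45,45,45,55,65,75,85])

```text
time: 16.4
tcp_pos: [591.8, -216.0, 60.4]
ee_rot: [0.783, 0.622, 0.004, 0.006]
force: [7.7, -1.5, 10.0]
grip_width: 60.6
```

```bash
python3 snap.py d side 310,115,375,185,9
```

```text
16.45 [ 591.77 -216.01   60.38] [ 7.86 -1.26 10.27] 60.12
```

View pics/d_side.png

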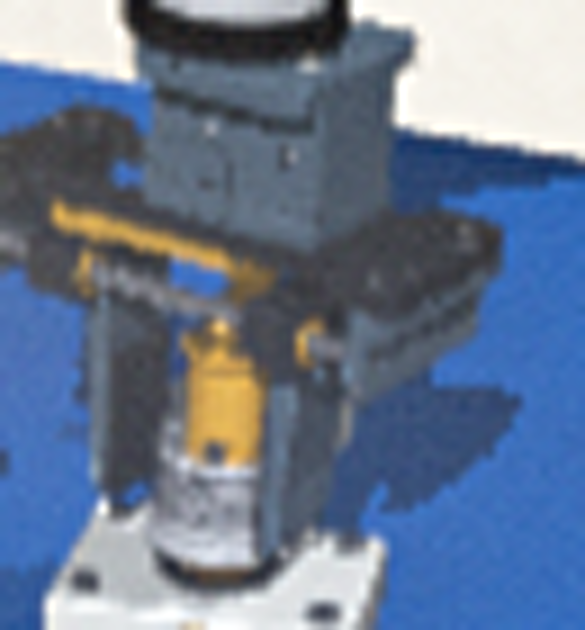

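The -x finger is held on the flange by friction, because the arm was still pressing down about 3 mm. I'll raise the command to unload it.

Request:
arm_command(delta_pos=[[0,0,-1],[0,0,-2],[0,0,-3],[0,0,-4],[0,0,-4],[0,0,-4]], dr=[[0,0,0],[0,0,0],[0,0,0],[0,0,0],[0,0,0],[0,0,0]], claw=[66,66,66,66,66,66])

```text
time: 17.2
tcp_pos: [585.8, -214.4, 60.5]
ee_rot: [0.783, 0.622, -0.0, -0.001]
force: [0.1, -0.2, -0.4]
grip_width: 60.1
```

```bash
python3 snap.py e side 310,115,375,185,9
```

```text
17.25 [ 585.85 -214.42   60.58] [ 0.34 -0.45 -0.09] 60.04
```

View pics/e_side.png

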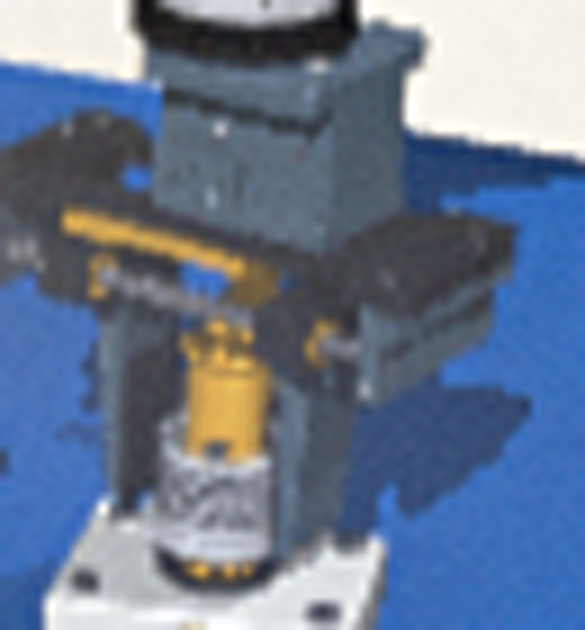

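The sleeve stays down by itself: the wrist reads about 0 N and the flange bottom is at crop row 558. Now I'll go to the gauge.

Request:
arm_command(delta_pos=[[0,0,-50],[0,0,-110],[0,0,-140],[60,-18,-140],[120,-36,-140],[180,-54,-140],[240,-73,-140],[300,-91,-140],[356.7,-108.4,-140],[356.7,-108.4,-140],[356.7,-108.4,-140]], dr=[[0,0,0],[0,0,0],[0,0,0],[0,0,0],[0,0,0],[0,0,0],[0,0,0],[0,0,0],[0,0,0],[0,0,0],[0,0,0]], claw=[66,80,90,90,90,90,90,90,90,90,90])

```text
time: 18.62
tcp_pos: [560.6, 157.0, 200.7]
ee_rot: [0.782, 0.623, -0.001, 0.0]
force: [0.3, -0.2, 0.8]
grip_width: 82.2
```

```bash
python3 snap.py f side,top 240,90,370,200,5 230,160,410,230,4.4 2>&1 || sed -i 's/map(int/map(float/' snap.py; python3 st.py
```

```text
Traceback (most recent call last):
  File "snap.py", line 6, in <module>
    r=[list(map(int,a.split(','))) for a in sys.argv[3:]]
       ~~~~^^^^^^^^^^^^^^^^^^^^^^^
ValueError: invalid literal for int() with base 10: '4.4'
18.625 [560.63 157.04 200.65] [ 0.3  -0.16  0.81] [-0.01 -0.13  0.03] 82.19 [ 1.200e+00 -4.220e+01 -2.287e+01  1.600e-01 -1.000e-02  0.000e+00]
```

```bash
sed -i 's/map(float/map(int/' snap.py; python3 snap.py f side,top 225,120,365,240,5 230,160,420,230,4
```

```text
18.725 [560.97 156.02 200.75] [ 0.43  0.18 -0.8 ] 82.35
```

View pics/f_side.png

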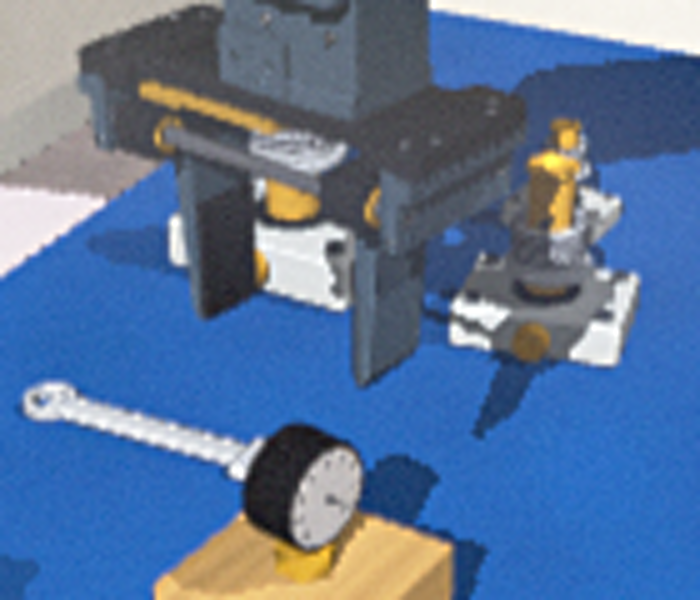

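View pics/f_top.png

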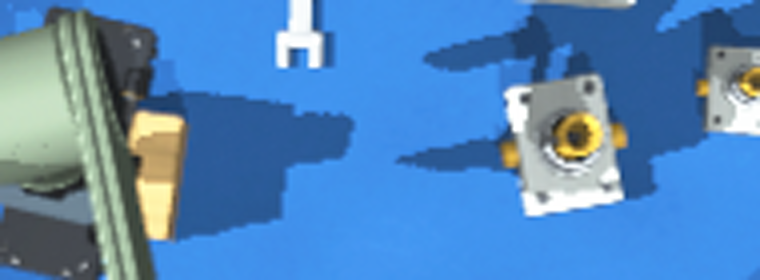

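The side view shows the coupler at (545,200) with its sleeve down, and the gripper straddling above the gauge (305,490). I'll descend now.

Request:
arm_command(delta_pos=[[0,0,40],[0,0,75],[0,0,97],[0,0,97],[0,0,97],[0,0,97],[0,0,97]], dr=[[0,0,0],[0,0,0],[0,0,0],[0,0,0],[0,0,0],[0,0,0],[0,0,0]], claw=[80,70,60,50,40,40,40])

```text
time: 19.6
tcp_pos: [561.5, 157.4, 104.8]
ee_rot: [0.783, 0.622, 0.001, 0.0]
force: [-0.4, -0.1, -0.7]
grip_width: 36.5
```

```bash
python3 snap.py g side 250,150,340,250,6
```

```text
19.65 [561.3  157.45 104.57] [ 0.37  0.31 -0.1 ] 36.57
```

View pics/g_side.png

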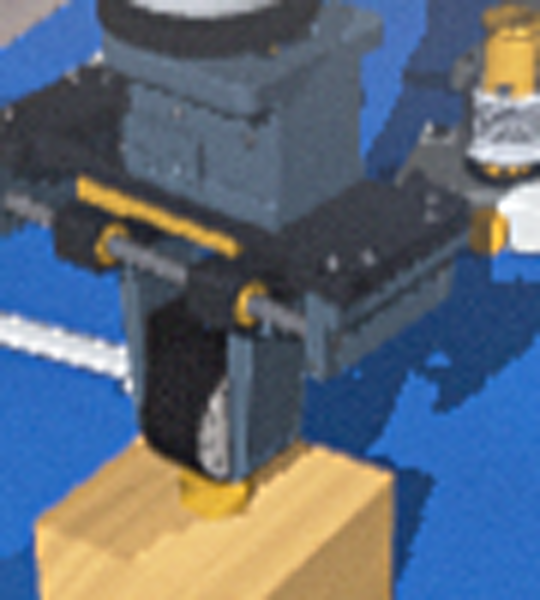

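The case sits between the fingers at crop (190,390). I'll close gently first.

Request:
arm_command(delta_pos=[[0,0,0],[0,0,0],[0,0,0],[0,0,0]], dr=[[0,0,0],[0,0,0],[0,0,0],[0,0,0]], claw=[32,28,24,20], grip_force=6)

```text
time: 20.15
tcp_pos: [560.9, 157.5, 104.0]
ee_rot: [0.783, 0.622, -0.0, -0.0]
force: [-1.4, 0.1, 2.4]
grip_width: 28.0
```

```bash
python3 st.py
```

```text
20.15 [560.86 157.46 104.03] [-1.35  0.13  2.37] [-0.03  0.15  0.01] 28.0 [-2.200e-01 -4.242e+01 -1.978e+01 -3.000e-02 -3.900e-01  1.000e-02]
```

Request:
arm_command(delta_pos=[[0,0,0],[0,0,0],[0,0,-5],[0,0,-15],[0,0,-30],[0,0,-60],[0,0,-100],[0,0,-140],[0,0,-140],[0,0,-140]], dr=[[0,0,0],[0,0,0],[0,0,0],[0,0,0],[0,0,0],[0,0,0],[0,0,0],[0,0,0],[0,0,0],[0,0,0]], claw=[20,20,20,20,20,20,20,20,20,20], grip_force=40)

```text
time: 21.4
tcp_pos: [560.1, 157.2, 242.8]
ee_rot: [0.783, 0.622, -0.001, -0.0]
force: [-1.0, -0.6, -3.0]
grip_width: 27.3
```

```bash
python3 snap.py i side 230,80,350,240,4
```

```text
21.45 [559.9  157.1  242.15] [-0.19 -0.6  -3.71] 27.84
```

View pics/i_side.png

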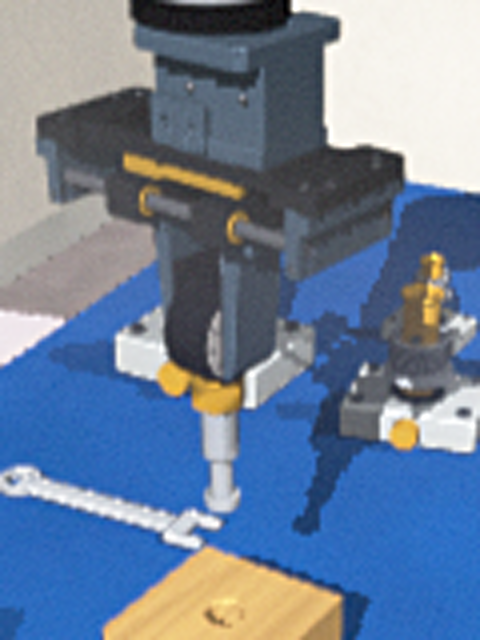

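The gauge is lifted and hangs straight, with the plug tip at about px (285,205). I'll carry it over the coupler.

Request:
arm_command(delta_pos=[[-30,9,0],[-80,24,0],[-130,39,0],[-180,55,0],[-230,70,0],[-280,85,0],[-320,97,0],[-345,105,0],[-356.8,108.4,0],[-356.8,108.4,0],[-356.8,108.4,0],[-356.8,108.4,0]], dr=[[0,0,0],[0,0,0],[0,0,0],[0,0,0],[0,0,0],[0,0,0],[0,0,0],[0,0,0],[0,0,0],[0,0,0],[0,0,0],[0,0,0]], claw=[20,20,20,20,20,20,20,20,20,20,20,20])

```text
time: 22.95
tcp_pos: [586.3, -213.5, 243.9]
ee_rot: [0.782, 0.623, 0.0, -0.0]
force: [0.1, -0.2, -2.8]
grip_width: 27.8
```

```bash
python3 snap.py j side,top 310,100,370,200,6 330,150,420,230,7
```

```text
23.05 [ 586.34 -213.79  244.07] [ 0.33 -0.88 -3.64] 27.85
```

View pics/j_side.png

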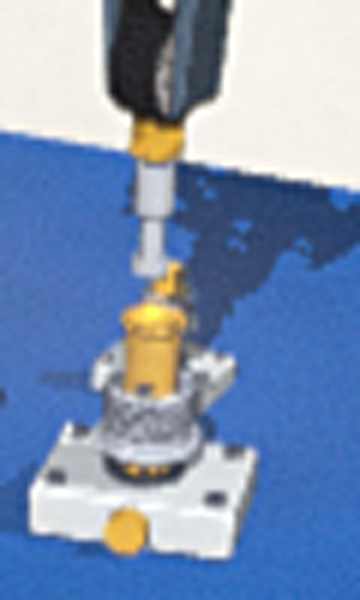

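View pics/j_top.png

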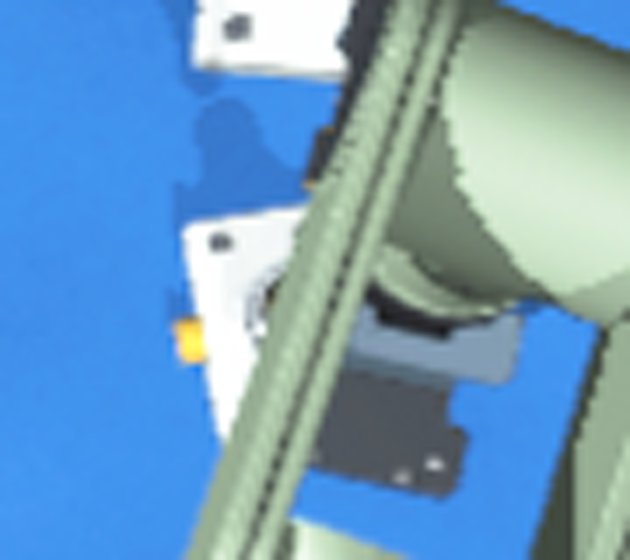

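```bash
python3 - <<'E'
from h import *
import pickle
f=pickle.load(open("j_side.pkl","rb"))
im=f["image"].astype(int);hsv=cv2.cvtColor(f["image"],cv2.COLOR_RGB2HSV)
nb=~((hsv[:,:,0]>100)&(hsv[:,:,0]<125)&(hsv[:,:,1]>120))
for r in range(118,170):
    xs=np.nonzero(nb[r,325:350])[0]+325
    # run containing 334..336
    for c in (335,334,336):
        if nb[r,c]:
            a=c
            while nb[r,a-1] : a-=1
            b=c
            while nb[r,b+1]: b+=1
            print(r,a,b,(a+b)/2,end=' | ');break
print()
c=np.array([586.35,-214.2,0])
for z in (207,178,160,143,116,110,90,60,28): print(z,proj(f,c+[0,0,z]).round(2))
print("px per mm tool x", proj(f,c+[.226,.974,130])-proj(f,c+[0,0,130]),"tool y",proj(f,c+[.974,-.226,130])-proj(f,c+[0,0,130]))
cv2.imwrite("pics/j2.png",cv2.resize(f["image"][125:175,320:352,::-1],None,fx=12,fy=12,interpolation=cv2.INTER_CUBIC))
E
```

```text
118 -154 482 164.0 | 119 -154 482 164.0 | 120 -154 481 163.5 | 121 306 481 393.5 | 122 312 481 396.5 | 123 318 481 399.5 | 124 324 481 402.5 | 125 330 481 405.5 | 126 332 482 407.0 | 127 333 339 336.0 | 128 332 339 335.5 | 129 332 339 335.5 | 130 332 339 335.5 | 131 332 339 335.5 | 132 332 338 335.0 | 133 332 338 335.0 | 134 332 338 335.0 | 135 332 338 335.0 | 136 333 337 335.0 | 137 333 337 335.0 | 138 333 337 335.0 | 139 333 337 335.0 | 140 333 337 335.0 | 141 333 337 335.0 | 142 332 337 334.5 | 143 332 339 335.5 | 144 332 341 336.5 | 145 332 341 336.5 | 146 334 341 337.5 | 147 334 342 338.0 | 148 334 343 338.5 | 149 333 342 337.5 | 150 332 342 337.0 | 151 330 342 336.0 | 152 330 344 337.0 | 153 330 343 336.5 | 154 330 343 336.5 | 155 331 342 336.5 | 156 330 342 336.0 | 157 328 344 336.0 | 158 327 345 336.0 | 159 326 348 337.0 | 160 325 349 337.0 | 161 325 349 337.0 | 162 325 349 337.0 | 163 325 348 336.5 | 164 325 348 336.5 | 165 326 347 336.5 | 166 327 346 336.5 | 167 327 345 336.0 | 168 327 343 335.0 | 169 327 343 335.0 | 
207 [336.32 125.  ]
178 [335.87 134.17]
160 [335.59 139.74]
143 [335.34 144.92]
116 [334.95 152.98]
110 [334.86 154.75]
90 [334.57 160.57]
60 [334.16 169.1 ]
28 [333.72 177.97]
px per mm tool x [-0.18269219  0.10024369] tool y [-0.26692075 -0.08243145]
```

View pics/j2.png

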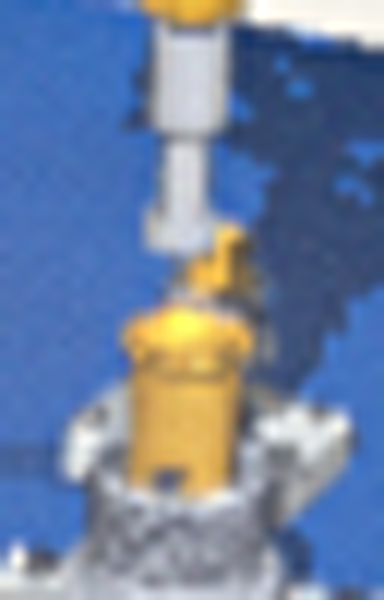

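```bash
cat > edge.py <<'E'
from h import *
import pickle,sys
def rowc(f,r,c0=335,w=14):
    im=cv2.GaussianBlur(f["image"],(0,0),0.01).astype(float) if 0 else f["image"].astype(float)
    v=im[r,:,2]-im[r,:,0]
    core=np.median(v[c0-1:c0+2])
    def cross(step):
        x=c0
        bgs=v[[c0+step*k for k in range(8,11)]].mean()
        th=(core+bgs)/2
        while v[x]<th and abs(x-c0)<w: x+=step
        xp=x-step; return xp+step*(th-v[xp])/(v[x]-v[xp])
    return cross(-1),cross(1)
if __name__=="__main__":
    f=pickle.load(open(sys.argv[1],"rb"))
    for r in range(int(sys.argv[2]),int(sys.argv[3])):
        a,b=rowc(f,r); print(r,round(a,2),round(b,2),"mid",round((a+b)/2,2),"w",round(b-a,2))
E
python3 edge.py j_side.pkl 127 164
python3 - <<'E'
import pickle
f=pickle.load(open("F0.pkl","rb"))["side"]
import sys;sys.path.insert(0,".")
from edge import rowc
for r in range(148,182):
    try:
        a,b=rowc(f,r); print("F0",r,round(a,2),round(b,2),round((a+b)/2,2))
    except Exception as e: print(r,e)
E
```

```text
127 332.24 338.31 mid 335.28 w 6.08
128 331.91 339.06 mid 335.48 w 7.15
129 331.9 339.22 mid 335.56 w 7.31
130 331.59 339.33 mid 335.46 w 7.74
131 331.04 339.21 mid 335.12 w 8.16
132 331.3 338.84 mid 335.07 w 7.54
133 331.51 338.29 mid 334.9 w 6.77
134 330.93 338.27 mid 334.6 w 7.34
135 331.35 338.32 mid 334.83 w 6.97
136 332.9 337.0 mid 334.95 w 4.11
137 332.93 336.48 mid 334.71 w 3.55
138 332.9 336.54 mid 334.72 w 3.64
139 332.71 336.61 mid 334.66 w 3.89
140 332.69 336.46 mid 334.57 w 3.76
141 332.52 336.4 mid 334.46 w 3.88
142 331.79 336.66 mid 334.22 w 4.87
143 331.46 339.06 mid 335.26 w 7.6
144 331.45 340.79 mid 336.12 w 9.34
145 331.73 341.12 mid 336.43 w 9.39
146 333.62 340.85 mid 337.23 w 7.23
147 334.21 340.85 mid 337.53 w 6.64
148 333.76 341.09 mid 337.42 w 7.33
149 333.32 341.34 mid 337.33 w 8.02
150 332.75 337.67 mid 335.21 w 4.92
151 330.89 339.14 mid 335.01 w 8.25
152 330.03 340.46 mid 335.24 w 10.43
153 329.89 340.71 mid 335.3 w 10.82
154 330.36 340.41 mid 335.39 w 10.04
155 330.67 339.55 mid 335.11 w 8.89
156 330.28 339.72 mid 335.0 w 9.43
157 330.08 339.74 mid 334.91
[... 581 characters left out ...]

F0 161 332.6 338.26 335.43
F0 162 334.72 336.39 335.56
F0 163 337.33 333.62 335.48
F0 164 325.76 332.67 329.21
F0 165 325.97 337.0 331.49
F0 166 325.76 332.5 329.13
F0 167 325.82 344.07 334.94
F0 168 325.89 343.41 334.65
F0 169 326.52 343.12 334.82
F0 170 326.9 342.68 334.79
F0 171 329.19 341.31 335.25
F0 172 329.22 339.93 334.58
F0 173 329.56 338.07 333.81
F0 174 329.76 337.71 333.73
F0 175 329.69 337.66 333.68
F0 176 329.63 337.6 333.62
F0 177 329.75 337.55 333.65
F0 178 330.61 337.46 334.04
F0 179 331.46 336.68 334.07
F0 180 334.17 335.92 335.04
F0 181 inf 334.83 infedge.py:12: RuntimeWarning: divide by zero encountered in scalar divide
  xp=x-step; return xp+step*(th-v[xp])/(v[x]-v[xp])
```

Request:
arm_command(delta_pos=[[-2.5,0,10],[-2.5,0,20],[-2.5,0,20],[-2.5,0,20],[-2.5,0,20]], dr=[[0,0,0],[0,0,0],[0,0,0],[0,0,0],[0,0,0]], claw=[20,20,20,20,20])

```text
time: 23.68
tcp_pos: [585.9, -217.2, 224.2]
ee_rot: [0.783, 0.622, 0.0, 0.0]
force: [-0.3, 0.6, -4.1]
grip_width: 27.9
```

```bash
python3 snap.py k side 320,125,352,175,12; python3 edge.py k_side.pkl 131 166
```

```text
23.725 [ 585.91 -217.17  224.2 ] [ 0.34 -0.07 -2.53] 28.22
131 331.41 339.97 mid 335.69 w 8.57
132 332.4 338.85 mid 335.63 w 6.45
133 330.33 339.32 mid 334.83 w 8.99
134 330.53 339.88 mid 335.2 w 9.35
135 330.9 338.62 mid 334.76 w 7.72
136 330.33 338.47 mid 334.4 w 8.14
137 331.4 338.44 mid 334.92 w 7.04
138 332.28 339.03 mid 335.65 w 6.75
139 332.21 338.79 mid 335.5 w 6.58
140 332.39 338.25 mid 335.32 w 5.86
141 332.71 337.36 mid 335.04 w 4.65
142 333.18 336.94 mid 335.06 w 3.76
143 333.21 338.59 mid 335.9 w 5.38
144 333.27 340.62 mid 336.94 w 7.35
145 333.19 341.11 mid 337.15 w 7.92
146 332.85 340.77 mid 336.81 w 7.92
147 332.55 341.43 mid 336.99 w 8.88
148 331.98 342.02 mid 337.0 w 10.04
149 331.66 342.15 mid 336.91 w 10.49
150 331.41 341.99 mid 336.7 w 10.58
151 330.26 341.7 mid 335.98 w 11.44
152 329.64 341.26 mid 335.45 w 11.61
153 329.71 340.98 mid 335.35 w 11.27
154 330.4 340.37 mid 335.39 w 9.98
155 330.66 339.56 mid 335.11 w 8.89
156 330.25 339.71 mid 334.98 w 9.45
157 330.12 339.56 mid 334.84 w 9.44
158 330.16 339.32 mid 334.74 w 9.16
159 330.45 339.11 mid 334.78 w 8.65
160 330.61 338.83 mid 334.72 w 8.22
161 330.61 338.79 mid 334.7 w 8.19
162 330.48 338.73 mid 334.6 w 8.24
163 330.41 338.59 mid 334.5 w 8.19
164 334.22 338.86 mid 336.54 w 4.64
165 334.26 338.49 mid 336.38 w 4.23
```

View pics/k_side.png

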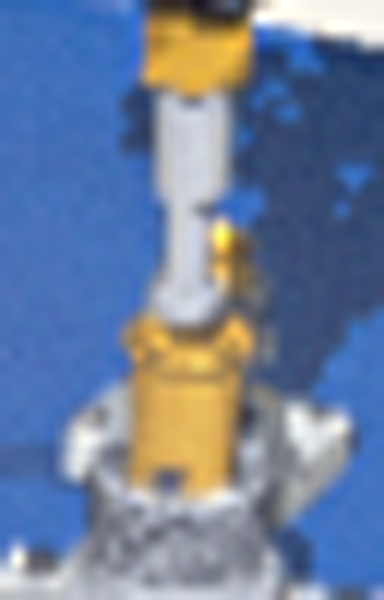

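The tip (crop 189,305) is now centred over the mouth (188,330). I'll lower slowly and feel the funnel.

Request:
arm_command(delta_pos=[[-0.5,0,3],[-0.5,0,6],[-0.5,0,8],[-0.5,0,9],[-0.5,0,10],[-0.5,0,10]], dr=[[0,0,0],[0,0,0],[0,0,0],[0,0,0],[0,0,0],[0,0,0]], claw=[20,20,20,20,20,20])

```text
time: 24.48
tcp_pos: [585.6, -217.6, 213.8]
ee_rot: [0.783, 0.622, -0.0, -0.0]
force: [0.1, 0.4, -3.1]
grip_width: 27.9
```

```bash
python3 st.py
```

```text
24.475 [ 585.57 -217.56  213.8 ] [ 0.07  0.45 -3.08] [ 0.01 -0.05 -0.05] 27.86 [-0.000e+00 -4.781e+01 -2.454e+01  8.000e-02  4.000e-02  0.000e+00]
```

Request:
arm_command(delta_pos=[[0,0,1],[0,0,2],[0,0,3],[0,0,3]], dr=[[0,0,0],[0,0,0],[0,0,0],[0,0,0]], claw=[20,20,20,20])

```text
time: 24.98
tcp_pos: [585.5, -217.6, 210.7]
ee_rot: [0.783, 0.622, -0.0, -0.0]
force: [-0.5, 0.6, -2.9]
grip_width: 28.1
```

Request:
arm_command(delta_pos=[[0,0,1],[0,0,2],[0,0,3],[0,0,3]], dr=[[0,0,0],[0,0,0],[0,0,0],[0,0,0]], claw=[20,20,20,20])

```text
time: 25.48
tcp_pos: [585.6, -217.6, 207.7]
ee_rot: [0.783, 0.622, -0.0, -0.0]
force: [-0.8, 0.7, -3.9]
grip_width: 27.9
```

Request:
arm_command(delta_pos=[[0,0,2],[0,0,4],[0,0,6],[0,0,6]], dr=[[0,0,0],[0,0,0],[0,0,0],[0,0,0]], claw=[20,20,20,20])

```text
time: 25.98
tcp_pos: [585.5, -217.6, 201.6]
ee_rot: [0.783, 0.622, -0.0, -0.0]
force: [0.2, -0.4, -3.5]
grip_width: 27.8
```

```bash
python3 snap.py l side 320,125,352,175,12
```

```text
26.025 [ 585.54 -217.55  201.71] [-0.06 -0.34 -2.73] 27.81
```

View pics/l_side.png

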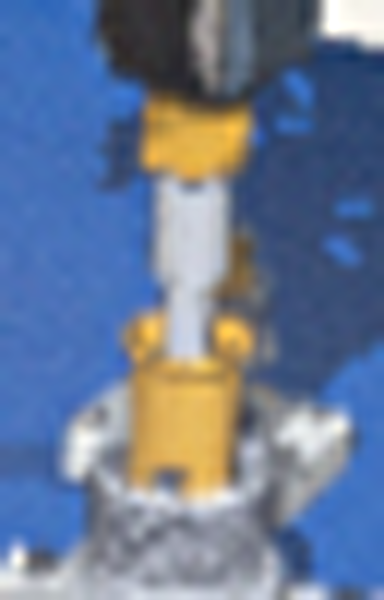

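The plug is in the bore, 15 mm deep, with no side force.

Request:
arm_command(delta_pos=[[0,0,2],[0,0,4],[0,0,6],[0,0,8],[0,0,10],[0,0,12],[0,0,12]], dr=[[0,0,0],[0,0,0],[0,0,0],[0,0,0],[0,0,0],[0,0,0],[0,0,0]], claw=[20,20,20,20,20,20,20])

```text
time: 26.9
tcp_pos: [585.5, -217.6, 189.7]
ee_rot: [0.783, 0.622, -0.0, -0.0]
force: [0.2, -0.4, -3.3]
grip_width: 28.2
```

Request:
arm_command(delta_pos=[[0,0,1],[0,0,2],[0,0,3],[0,0,4],[0,0,5],[0,0,5]], dr=[[0,0,0],[0,0,0],[0,0,0],[0,0,0],[0,0,0],[0,0,0]], claw=[20,20,20,20,20,20])

```text
time: 27.65
tcp_pos: [585.6, -217.6, 184.7]
ee_rot: [0.783, 0.622, -0.0, -0.0]
force: [-0.0, 0.2, -2.5]
grip_width: 28.0
```

Request:
arm_command(delta_pos=[[0,0,1],[0,0,2],[0,0,3],[0,0,4],[0,0,5],[0,0,6],[0,0,7],[0,0,7]], dr=[[0,0,0],[0,0,0],[0,0,0],[0,0,0],[0,0,0],[0,0,0],[0,0,0],[0,0,0]], claw=[20,20,20,20,20,20,20,20])

```text
time: 28.65
tcp_pos: [585.6, -217.6, 177.8]
ee_rot: [0.783, 0.622, -0.0, 0.0]
force: [0.1, -0.2, -3.9]
grip_width: 28.2
```

Request:
arm_command(delta_pos=[[0,0,0.5],[0,0,1],[0,0,1.5],[0,0,2],[0,0,2]], dr=[[0,0,0],[0,0,0],[0,0,0],[0,0,0],[0,0,0]], claw=[20,20,20,20,20])

```text
time: 29.28
tcp_pos: [585.6, -217.6, 175.8]
ee_rot: [0.783, 0.622, -0.0, -0.0]
force: [0.8, 0.5, -3.1]
grip_width: 28.0
```

Request:
arm_command(delta_pos=[[0,0,0.5],[0,0,1],[0,0,1.5],[0,0,2],[0,0,2]], dr=[[0,0,0],[0,0,0],[0,0,0],[0,0,0],[0,0,0]], claw=[20,20,20,20,20])

```text
time: 29.9
tcp_pos: [585.6, -217.6, 173.8]
ee_rot: [0.783, 0.622, -0.0, 0.0]
force: [0.7, 0.0, -2.7]
grip_width: 27.8
```

Request:
arm_command(delta_pos=[[0,0,0.5],[0,0,1],[0,0,1.5],[0,0,2],[0,0,2]], dr=[[0,0,0],[0,0,0],[0,0,0],[0,0,0],[0,0,0]], claw=[20,20,20,20,20])

```text
time: 30.52
tcp_pos: [585.6, -217.6, 171.8]
ee_rot: [0.783, 0.622, -0.0, 0.0]
force: [0.5, -0.7, -3.1]
grip_width: 28.0
```

Request:
arm_command(delta_pos=[[0,0,0.5],[0,0,1],[0,0,1.5],[0,0,1.5]], dr=[[0,0,0],[0,0,0],[0,0,0],[0,0,0]], claw=[20,20,20,20])

```text
time: 31.02
tcp_pos: [585.6, -217.6, 170.3]
ee_rot: [0.783, 0.622, -0.0, 0.0]
force: [0.7, 0.9, -2.7]
grip_width: 27.8
```

Request:
arm_command(delta_pos=[[0,0,0.5],[0,0,1],[0,0,1.5],[0,0,1.5]], dr=[[0,0,0],[0,0,0],[0,0,0],[0,0,0]], claw=[20,20,20,20])

```text
time: 31.52
tcp_pos: [585.6, -217.6, 168.8]
ee_rot: [0.783, 0.622, -0.0, 0.0]
force: [0.1, 0.0, -3.3]
grip_width: 27.9
```

Depth is about 48 mm with no contact yet.

Request:
arm_command(delta_pos=[[0,0,0.5],[0,0,1],[0,0,1.5],[0,0,1.5]], dr=[[0,0,0],[0,0,0],[0,0,0],[0,0,0]], claw=[20,20,20,20])

```text
time: 32.02
tcp_pos: [585.6, -217.6, 167.3]
ee_rot: [0.783, 0.622, -0.0, 0.0]
force: [0.2, 0.3, -2.7]
grip_width: 27.6
```

Request:
arm_command(delta_pos=[[0,0,0.5],[0,0,1],[0,0,1]], dr=[[0,0,0],[0,0,0],[0,0,0]], claw=[20,20,20])

```text
time: 32.4
tcp_pos: [585.6, -217.6, 166.4]
ee_rot: [0.783, 0.622, 0.0, 0.0]
force: [0.0, -0.6, -3.1]
grip_width: 27.8
```

Request:
arm_command(delta_pos=[[0,0,0.5],[0,0,1],[0,0,1]], dr=[[0,0,0],[0,0,0],[0,0,0]], claw=[20,20,20])

```text
time: 32.78
tcp_pos: [585.6, -217.6, 166.0]
ee_rot: [0.783, 0.622, 0.0, 0.0]
force: [-0.3, 0.6, 1.5]
grip_width: 28.2
```

Trigger contact is at about 51 mm. I'll push in gently.

Request:
arm_command(delta_pos=[[0,0,0.4],[0,0,0.8],[0,0,0.8]], dr=[[0,0,0],[0,0,0],[0,0,0]], claw=[20,20,20])

```text
time: 33.15
tcp_pos: [585.7, -217.6, 165.6]
ee_rot: [0.783, 0.622, 0.0, 0.0]
force: [-1.9, 0.6, 6.3]
grip_width: 27.9
```

Request:
arm_command(delta_pos=[[0,0,0.4],[0,0,0.8],[0,0,0.8]], dr=[[0,0,0],[0,0,0],[0,0,0]], claw=[20,20,20])

```text
time: 33.52
tcp_pos: [585.7, -217.6, 165.3]
ee_rot: [0.783, 0.622, 0.0, 0.001]
force: [-2.3, 0.3, 7.7]
grip_width: 27.8
```

Request:
arm_command(delta_pos=[[0,0,0.4],[0,0,0.8],[0,0,0.8]], dr=[[0,0,0],[0,0,0],[0,0,0]], claw=[20,20,20])

```text
time: 33.9
tcp_pos: [585.7, -217.6, 164.9]
ee_rot: [0.783, 0.622, 0.0, 0.001]
force: [-3.7, 0.9, 9.5]
grip_width: 28.1
```

Request:
arm_command(delta_pos=[[0,0,0.4],[0,0,0.8],[0,0,0.8]], dr=[[0,0,0],[0,0,0],[0,0,0]], claw=[20,20,20])

```text
time: 34.28
tcp_pos: [585.7, -217.6, 164.5]
ee_rot: [0.783, 0.622, 0.0, 0.001]
force: [-4.5, 0.6, 11.6]
grip_width: 27.6
```

Request:
arm_command(delta_pos=[[0,0,0.3],[0,0,0.6],[0,0,0.6]], dr=[[0,0,0],[0,0,0],[0,0,0]], claw=[20,20,20])

```text
time: 34.65
tcp_pos: [585.7, -217.6, 164.2]
ee_rot: [0.783, 0.622, 0.0, 0.001]
force: [-3.3, 0.9, 13.0]
grip_width: 28.0
```

Request:
arm_command(delta_pos=[[0,-0.5,0.2],[0,-0.8,0.5],[0,-0.8,0.5]], dr=[[0,0,0],[0,0,0],[0,0,0]], claw=[20,20,20])

```text
time: 35.02
tcp_pos: [585.2, -217.6, 163.7]
ee_rot: [0.783, 0.623, 0.001, 0.001]
force: [-2.9, 0.8, 11.7]
grip_width: 27.9
```

```bash
python3 snap.py m side 310,100,370,190,6
```

```text
35.075 [ 585.22 -217.63  163.62] [-3.34  0.73 11.08] 27.61
```

View pics/m_side.png

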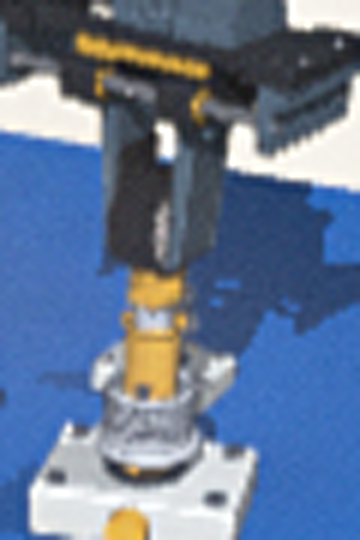

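The sleeve is still down (crop (150,425)), and relieving the side load lowered the force. I'll continue.

Request:
arm_command(delta_pos=[[0,-0.5,0.3],[0,-0.5,0.6],[0,-0.5,0.6]], dr=[[0,0,0],[0,0,0],[0,0,0]], claw=[20,20,20])

```text
time: 35.45
tcp_pos: [584.9, -217.7, 163.0]
ee_rot: [0.783, 0.622, 0.001, 0.001]
force: [-2.8, -0.1, 12.3]
grip_width: 27.7
```

Request:
arm_command(delta_pos=[[0,0,0.3],[0,0,0.6],[0,0,0.6]], dr=[[0,0,0],[0,0,0],[0,0,0]], claw=[20,20,20])

```text
time: 35.83
tcp_pos: [585.1, -217.9, 161.2]
ee_rot: [0.783, 0.623, 0.001, 0.002]
force: [-0.5, -0.3, 4.4]
grip_width: 27.8
```

The force dropped from 12.3 to 4.4 N with a 1.8 mm jump. I'll look.

```bash
python3 snap.py n side 310,100,370,190,6
```

```text
35.875 [ 585.07 -217.84  160.97] [-0.43 -0.96  6.51] 28.01
```

View pics/n_side.png

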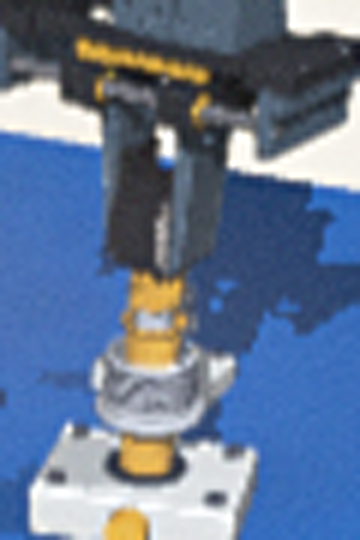

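The sleeve has sprung up, now spanning crop rows 340–435. I'll relieve the push, then tug lightly to check the lock.

Request:
arm_command(delta_pos=[[0,0,-0.7],[0,0,-1.4],[0,0,-1.4]], dr=[[0,0,0],[0,0,0],[0,0,0]], claw=[20,20,20])

```text
time: 36.25
tcp_pos: [585.0, -217.8, 161.6]
ee_rot: [0.783, 0.622, 0.0, 0.001]
force: [2.0, -1.8, 4.1]
grip_width: 28.0
```

Request:
arm_command(delta_pos=[[0,0,-0.5],[0,0,-1],[0,0,-1]], dr=[[0,0,0],[0,0,0],[0,0,0]], claw=[20,20,20])

```text
time: 36.62
tcp_pos: [585.0, -217.5, 162.4]
ee_rot: [0.783, 0.622, 0.0, 0.001]
force: [2.9, -2.3, 3.1]
grip_width: 27.8
```

Request:
arm_command(delta_pos=[[0,0.5,-0.5],[0,0.8,-1],[0,0.8,-1.5],[0,0.8,-1.5]], dr=[[0,0,0],[0,0,0],[0,0,0],[0,0,0]], claw=[20,20,20,20])

```text
time: 37.12
tcp_pos: [585.2, -217.5, 163.6]
ee_rot: [0.783, 0.622, 0.0, 0.0]
force: [2.9, -3.1, 0.6]
grip_width: 28.2
```

Request:
arm_command(delta_pos=[[-0.4,0.4,0],[-0.8,0.8,0],[-0.8,0.8,0]], dr=[[0,0,0],[0,0,0],[0,0,0]], claw=[20,20,20])

```text
time: 37.5
tcp_pos: [585.4, -217.8, 163.7]
ee_rot: [0.783, 0.622, 0.0, -0.001]
force: [1.0, 0.1, 2.7]
grip_width: 28.1
```

```bash
python3 st.py;python3 snap.py o side 310,100,370,190,6
```

```text
37.5 [ 585.43 -217.8   163.67] [1.02 0.08 2.71] [ 0.02 -0.68  0.04] 28.1 [-5.100e-01 -4.521e+01 -2.043e+01 -2.600e-01  8.200e-01 -1.000e-02]
37.55 [ 585.44 -217.82  163.69] [1.95 0.27 2.54] 27.84
```

View pics/o_side.png

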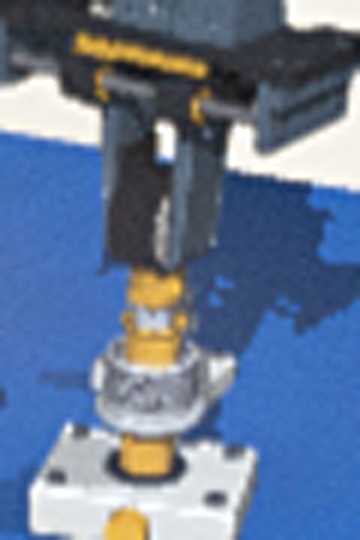

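Request:
arm_command(delta_pos=[[0,0,0],[0,0,0],[0,0,0]], dr=[[0,0,0],[0,0,0],[0,0,0]], claw=[20,20,20], grip_force=4)

```text
time: 37.92
tcp_pos: [585.4, -218.2, 163.7]
ee_rot: [0.783, 0.622, -0.0, -0.0]
force: [0.8, 0.9, 2.0]
grip_width: 28.2
```

Request:
arm_command(delta_pos=[[0,0,0],[0,0,0],[0,0,0],[0,0,0]], dr=[[0,0,0],[0,0,0],[0,0,0],[0,0,0]], claw=[33,40,50,60])

```text
time: 38.42
tcp_pos: [585.5, -218.4, 163.6]
ee_rot: [0.783, 0.622, -0.0, -0.0]
force: [-0.0, -0.3, 1.4]
grip_width: 52.6
```

```bash
python3 snap.py p side 310,100,370,190,6
```

```text
38.475 [ 585.6  -218.42  163.63] [ 0.65  0.04 -0.03] 54.13
```

View pics/p_side.png

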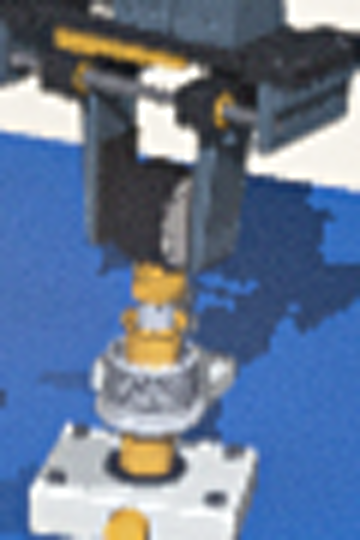

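The gauge is free and stands in the locked coupler, with the wrist at about 0 N. I'll retreat straight up, then aside.

Request:
arm_command(delta_pos=[[0,0,0],[0,0,-15],[0,0,-40],[0,0,-80],[0,0,-120],[0,-50,-120],[0,-110,-120],[0,-170,-120],[0,-200,-120],[0,-200,-120],[0,-200,-120]], dr=[[0,0,0],[0,0,0],[0,0,0],[0,0,0],[0,0,0],[0,0,0],[0,0,0],[0,0,0],[0,0,0],[0,0,0],[0,0,0]], claw=[80,90,90,90,90,90,90,90,90,90,90])

```text
time: 39.85
tcp_pos: [391.9, -173.8, 284.7]
ee_rot: [0.783, 0.622, 0.001, 0.001]
force: [-0.1, -0.8, 0.1]
grip_width: 82.0
```

```bash
python3 snap.py q side,top 0,0,640,400,1 0,0,640,400,1; python3 - <<'E'
import pickle,cv2
f=pickle.load(open("q_side.pkl","rb"));t=pickle.load(open("q_top.pkl","rb"))
a=cv2.resize(f["image"][110:190,300:370,::-1],(525,600),interpolation=cv2.INTER_CUBIC);cv2.imwrite("pics/q1.png",a)
E
```

```text
39.95 [ 392.06 -173.75  283.98] [0.65 0.44 0.33] 81.91
```

View pics/q1.png

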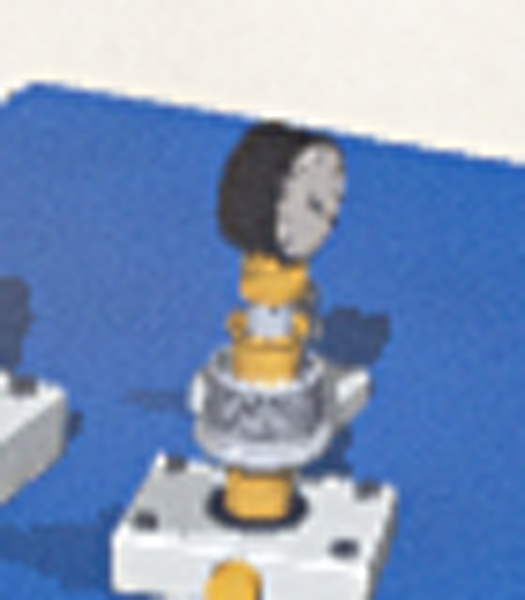

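View pics/q_top.png

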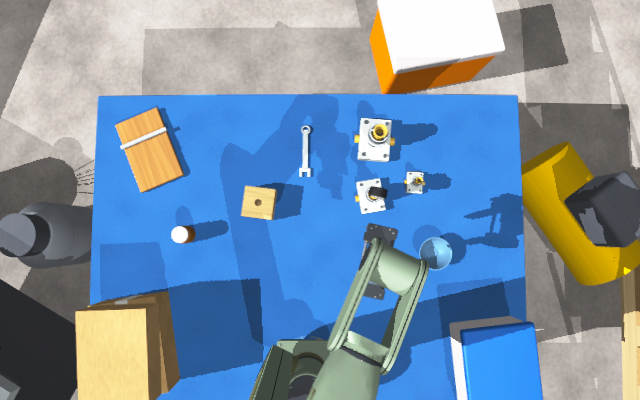

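View pics/q_side.png

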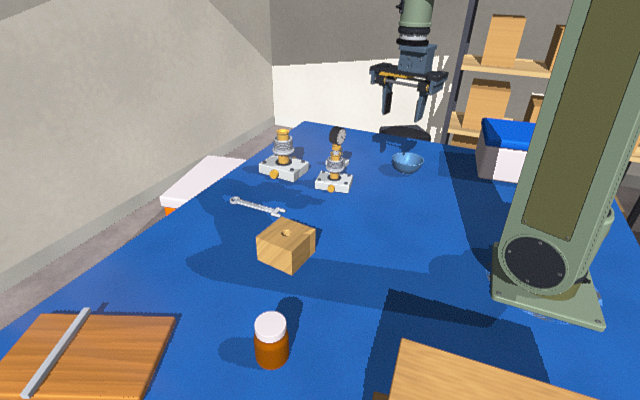

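The gauge stands upright at px (337,150). The sleeve's flange is at row 172, the same as at the start, so it's fully up. The jar, wrench and bowl are where they were.

```bash
python3 -c "
from cell import ctrl
print(ctrl.finish_job())"
```

```text
the job is handed in; nothing more can be done
None
```

The gauge is fitted and locked in the middle-sized coupler, and the arm is clear of everything. I handed in at about 40 s.

- **Sleeve:** I pushed it down by its flange in small steps. The catch came at about 18–19 mm and the firm stop at about 21 mm, where I last read about 18 N. I added a final 0.2 mm without a separate reading. Once let go, it stayed down by itself.
- **Gauge:** The plug met the trigger about 51 mm below the mouth. The most I read on the wrist was 13 N, or about 16 N on the coupler. About 3 mm further in, the force dropped and the sleeve sprang up.
- **Last checks:** The sleeve is back at its starting height, the gauge stands upright after release, and the wrist read about 0 N. The jar, wrench and bowl look unmoved.

**What did not go cleanly:**
- As I let go of the sleeve, one finger stuck on the flange by friction. It pushed the arm about 5 mm sideways, with about 8 N sideways and 10 N upward on the wrist, until I unloaded it.
- The side and top cameras disagreed by a few mm on the plug's alignment with the bore. I corrected by 3 mm and the plug went in without side force; during the final push it reached about 4.5 N, and I relieved it.
- Raising the gauge about 2.5 mm after locking met no firm resistance. I think that is play in the plug's long groove, so the lock is confirmed by the sleeve being up, not by a hard pull.

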